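Close up the dish incubator

ROBOT

A 6-joint arm with a two-finger parallel gripper is mounted at the origin on a cart in front of the work surface, level with it; the furniture and walls round the work are solid. World frame = base frame: x ahead of the robot, y to its left, z up, the work surface at z = 0. Lengths are in m, angles in rad, forces in N, time in s.
With the tool pointing down it reaches from about 0.35 to 0.975 m from the base axis. Payload 4.9 kg.
Tool frame: the origin (TCP) lies at the very end of the fingers, on their centre line; the grasp point (between the pads) lies 19 mm behind it (pinch_z is the distance from the TCP to the grasp point, in m); z points along the fingers, y is the line along which they close (so a half turn about z gives the same grasp; the last joint's range is limited). The gripper opens to 85 mm and grips with 20 to 120 N. Pads are 22 mm wide; open, the fingers measure 114 mm over their backs; the gripper's body (76 mm by 85 mm) begins 54 mm behind the grasp point. The pads swing forward as they close: fully open they stand 13 mm farther back than shut.
Start: joints at [-1.371, 0.053, 1.613, -0, 1.476, -0.119], TCP at [0.196, -0.593, 0.231] pointing down, gripper open.
Joint ranges: [-3.01, 3.01], [-1.01, 2.22], [0.06, 2.58], [-1.02, 4.17], [0.09, 2.62], [-3.14, 3.14]. Speed limits (rad/s): [2.57, 2.57, 3.14, 3.14, 3.14, 3.14].

INTERFACE

Orientations are given as a unit quaternion [w, x, y, z].
In Python, from plant import * gives the robot as it stands. The module is installed in compiled form; this text tells all that it offers.
- The arm moves only by the tool play_rows, never from a script. Its arguments are lists of equal length, an entry for each row: "linear": the shift along the world's x, y, z in m, a list of three; "turn": the turn about the world's z in degrees. A call has 1 to 8 rows; each row shifts and turns the commanded pose from where the row before left it; what a row does not reach is not made up. A row lasts 1/8 s, in which the tool goes at most 62.5 mm and 10.7 degrees, less where a joint would pass 70% of its speed; a pose out of reach is approached as far as the arm can. A call is refused whole if a number of a shift passes 0.0625 or a number of a turn 10.7, either way. A call with a gripper value outside its range is refused whole. "hand" is the finger opening in m, from 0 to 0.0854, set as the call begins (left out, the last holds). The fingers move at their own pace and stop on an object; the grip force is fixed at half the most. Time passes only in rows, so rows that do not move let the fingers close. It gives the time, the measured TCP pose, the force, the opening and the grip force at its end, in the units of the state.
- state(): the state, without advancing time (a new reading comes with each control period).
- grab_frame(name): name is "scene" or "top" or "wrist"; returns the picture (400x640x3 uint8, red, green, blue); there is no depth.
- camera_info(name): a dict with "camera_matrix" (3x3 intrinsics, pixels), "origin" and "attitude" of the camera in the world; the wrist camera has in their place "mount" (4x4, takes a point from camera to tool coordinates, whose origin is the TCP and whose axes are the flange's). Camera axes: x right, y down, z forward; pixel columns grow to the right and rows downward; lengths in m; the calibration is good to about 2 mm. A picture is of the moment at which its call begins: read the wrist's pose just before it. camera_info takes no time and is no camera call.
- job_done(): hands the job in; it is judged then, once.
Trained networks look in the newest picture that a camera, given by its name, has taken for a name from the list of things; names that differ only in an ending like _2 or _b are one class to them, and where a whole thing is asked for, a point or a joint stands for the part that bears it (a point fixed in the world has none). Each returns a list of dicts, best first, with "p" (0 to 1); they miss things now and then, are a little off and sometimes report something else, mostly with a low value. They report only what shows in the picture. A call takes as long as a camera call. They do not tell look-alikes from the thing itself.
- trace(camera, thing): "region" (400x640 bool, what is visible of it) and "location" ([column, row] in pixels, amid what is visible of it).
The state is a dict: "time": time; "joint_pos": joint angles; "joint_vel": joint speeds; "joint_efforts": joint torques, N m; "tool_pos": TCP position; "tool_rot": TCP orientation; "contact_force": force on the tool from outside, world axes, zero at the start; "ft_torque": the same for the moment, N m; "gripper_width": opening from 0.0 (shut) to 1.0 (fully open); "grasp_force": force on a finger pad.
Only numpy, scipy, OpenCV 4.12 (cv2) and the standard library are available. Lean on these libraries where they do the work, as an engineer would, in place of code of your own. Each camera call takes 0.05 s, during which the arm holds its last target. There are 200 camera calls.

TASK

Close up the small two-tray dish incubator: with the fingertips push both dish trays fully home, then swing the lid down until it is fully shut, its front lip over the tray fronts. Only push, do not grip or lift anything; keep the two culture dishes lying in their trays, and leave everything else (bottle, slide box, forceps) where it is.

Things in the scene. Friction and masses are not known exactly. Their poses are not given: they have to be found in the camera images.
- incubator: fixed white housing, open on top and in front, 130 (x) x 194 (y) x 72 mm high; origin: centre of its underside on the table; its x axis points from the tray side (front, -x, towards the robot) to the hinge side (back), y to its left, z up. Tray fronts, when home, stand 73 mm before the origin; the lid is hinged 62 mm behind it at height 75 mm. Closed it is 80 mm high
- tray_left: left (+y) dish tray, 132 mm long with its grey front panel, 0.3 kg, loose in the housing (1.5 mm play a side, about 2 N friction, slides along the incubator's x), 46 mm to the +y side of its middle. Origin on its underside, 16 mm above the table; its x equals the incubator's when fully home, and is more negative by as much as the tray stands out (22 to 50 mm at the start). Axes as the incubator's
- tray_right: the same on the right, 46 mm to the -y side of the incubator's middle
- lid (a joint): angle of the one lid over both trays, rad: 0 shut (level, hard stop), grows as its front edge swings up and back, most 1.7. The stiff hinge (0.3 N m friction, 0.15 kg) holds it at any angle; it must be pushed all the way down
- tray_left_front (a point): centre of the outer face of the left tray's flat front panel (87 wide, 56 high, 8 mm thick, upright, grey, no handle; its top edge 66 mm, its lower edge 10 mm, this point 38 mm above the table); moves with the tray; axes as the incubator's
- tray_right_front (a point): the same point of the right tray; the panels stand side by side, this one 92 mm to the -y side of the left one
- lid_hinge (a point): on the lid's hinge axis (along the incubator's y), at the middle of its width; the axes turn with the lid: x lies in the lid's plane, pointing away from its free edge, z is the outward normal of its top
- lid_edge (a point): middle of the free front edge on the lid's outer (upper) face: 144 mm from the hinge along the lid's -x and 5 mm along its z. Lid: flat white plate 148 x 198 x 8 mm with two dark panes set flush in it and a lip that hangs 17 mm below the level of the hinge axis at the free edge; no handle
- tray_left_nest (a point): centre of the floor of the 64 mm square, 7 mm deep nest in the left tray, 60 mm behind its front face; moves with the tray
- tray_right_nest (a point): the same in the right tray
- dish_a: loose culture dish, 61 mm across, 14 mm high, in the left tray's nest; origin: centre of its underside
- dish_b: the same, in the right tray's nest
- bottle: small white dropper bottle, 33 mm across, 70 mm high, standing to the left of the incubator; origin under its centre; leave alone
- slide_box: closed flat slide box 35 x 84 x 28 mm to the right of the incubator; origin under its centre; leave alone
- forceps: forceps 14 x 129 x 10 mm lying on the table before the incubator, long axis = own y; leave alone
Mind the look-alikes: they are no part of the job. Leave any red look-alike of the dish_b alone.

How it is judged:
By the outcome, as a careful person would: the job done as asked, in the order asked, and still so for the second after the job is handed in, with the robot touching nothing.
It also fails if it takes over 53 s, if anything falls off the work surface, if the arm or the gripper's body presses on something with over 40 N, if the wrist force passes 120 N, or if a joint passes its speed limit or range.

## Working session

There is one attempt and no reset: what is moved stays moved. The work goes in short steps, Python scripts to look and compute and a tool call to move; the robot and the scene stay as the last step left them, time stands still between calls to the robot, and variables do not carry over. Pictures are saved under pics/ and viewed, at most 10 in all, crops included, and the job is handed in when it is done.

Besides the shell and the picture viewer there is one more tool, called by a JSON object that holds its "op" and its "data". play_rows: Moves the arm, as the interface text tells. Its arguments: {"type":"object","properties":{"linear":{"type":"array","items":{"type":"array","items":{"type":"number"}}},"turn":{"type":"array","items":{"type":"number"}},"hand":{"type":"number"}},"required":["linear","turn"]}

```bash
mkdir -p pics; python3 - <<'E'
from plant import *
import cv2,numpy as np
s=state();print(s['time'],s['tool_pos'],s['tool_rot'])
for c in("scene","top"):
    f=grab_frame(c);cv2.imwrite(f"pics/{c}0.png",f[:,:,::-1])
    i=camera_info(c);print(c,i)
    for t in("incubator","tray_left","tray_right","lid","dish_a","bottle","slide_box","forceps"):
        r=trace(c,t);
        for d in r[:3]:
            y,x=np.nonzero(d['region']);print(t,round(d['p'],2),np.round(d['location']),(x.min(),x.max(),y.min(),y.max()) if len(x) else None)
E
```

```text
0.0 [ 0.19573973 -0.5928815   0.23003958] [-1.06630865e-03  9.87326215e-01  1.58700364e-01 -5.86184548e-05]
scene {'camera_matrix': array([[390.02519915,   0.        , 325.20871674],
       [  0.        , 390.02519915, 198.53794003],
       [  0.        ,   0.        ,   1.        ]]), 'origin': array([ 0.17419376, -0.34870089,  0.54772126]), 'attitude': array([-0.46017145,  0.84635998, -0.24030557,  0.11903889])}
incubator 0.82 [342. 189.] (np.int64(278), np.int64(381), np.int64(124), np.int64(255))
tray_left 0.86 [281. 219.] (np.int64(266), np.int64(317), np.int64(200), np.int64(241))
tray_right 0.73 [316. 239.] (np.int64(295), np.int64(349), np.int64(213), np.int64(261))
lid 0.59 [346. 161.] (np.int64(299), np.int64(381), np.int64(124), np.int64(204))
lid 0.41 [341. 188.] (np.int64(278), np.int64(381), np.int64(124), np.int64(255))
dish_a 0.76 [230. 226.] (np.int64(218), np.int64(244), np.int64(220), np.int64(241))
dish_a 0.63 [329. 232.] (np.int64(317), np.int64(339), np.int64(224), np.int64(243))
dish_a 0.6 [297. 214.] (np.int64(288), np.int64(305), np.int64(208), np.int64(225))
[... 981 characters left out ...]
(276), np.int64(277))
tray_right 0.63 [320. 199.] (np.int64(309), np.int64(359), np.int64(169), np.int64(232))
lid 0.69 [239. 215.] (np.int64(230), np.int64(246), np.int64(206), np.int64(221))
lid 0.57 [305. 163.] (np.int64(251), np.int64(355), np.int64(139), np.int64(177))
dish_a 0.9 [293. 213.] (np.int64(280), np.int64(307), np.int64(200), np.int64(227))
dish_a 0.9 [292. 125.] (np.int64(277), np.int64(302), np.int64(112), np.int64(138))
dish_a 0.65 [266. 277.] (np.int64(253), np.int64(279), np.int64(268), np.int64(293))
bottle 0.61 [237. 215.] (np.int64(230), np.int64(246), np.int64(206), np.int64(220))
slide_box 0.61 [375. 194.] (np.int64(367), np.int64(385), np.int64(175), np.int64(211))
```

```bash
python3 - <<'E'
import cv2
a=cv2.imread('pics/scene0.png')[100:300,190:410];b=cv2.imread('pics/top0.png')[100:320,200:420]
cv2.imwrite('pics/a.png',cv2.resize(a,(660,600),interpolation=2));cv2.imwrite('pics/b.png',cv2.resize(b,(600,600),interpolation=2))
E
```

```text
(no output)
```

View pics/a.png

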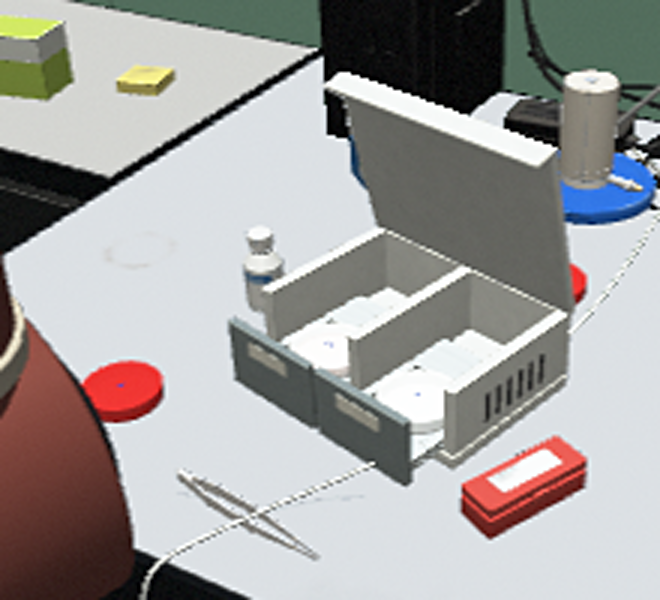

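View pics/b.png

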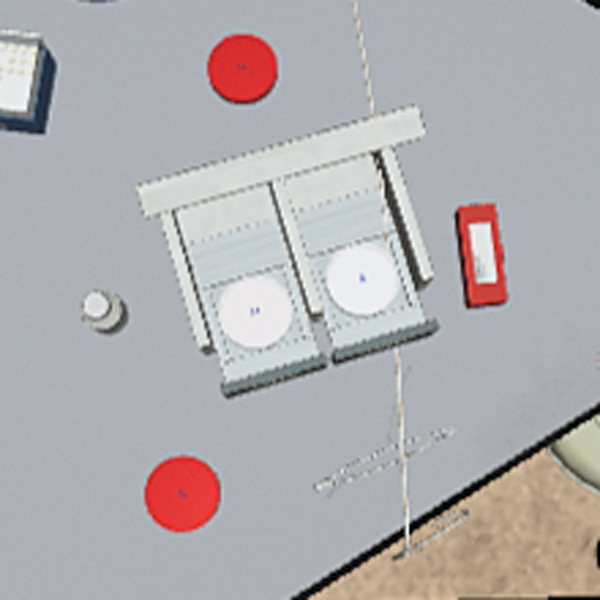

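The pictures show the lid near vertical, both trays standing out (left more; top-crop panel edges run (225,393)-(327,362) and (333,360)-(438,325)), red look-alike discs on the table, forceps in front. Now I'll convert to world positions.

```bash
cat > h.py <<'E'
from plant import *
import numpy as np,cv2
from scipy.spatial.transform import Rotation as R
def ray(c,p):
    i=camera_info(c);q=i['attitude'];M=R.from_quat([*q[1:],q[0]]).as_matrix()
    K=i['camera_matrix'];return np.array(i['origin']),M@np.linalg.solve(K,[p[0],p[1],1])
def onz(c,p,z):
    o,d=ray(c,p);return o+d*(z-o[2])/d[2]
E
python3 - <<'E'
from h import *
top=lambda x,y,z:onz("top",(200+x*220/600,100+y*220/600),z)
sc=lambda x,y,z:onz("scene",(190+x/3,100+y/3),z)
P=lambda n,v:print(n,np.round(v,4))
P('Lpan L',top(223,391,.066));P('Lpan R',top(327,363,.066));P('Rpan L',top(333,358,.066));P('Rpan R',top(438,327,.066))
P('s Lpan L',sc(231,320,.066));P('s Lpan R',sc(315,370,.066));P('s Rpan R',sc(409,433,.066))
P('s wall R front',sc(446,391,.072));P('s wall L front',sc(268,292,.072));P('s wall R back',sc(569,317,.072))
P('wall L front',top(207,350,.072));P('wall R front',top(427,282,.072))
P('lid edge ends z.2',top(137,186,.21));P('',top(420,107,.21));P('',top(145,215,.21));P('',top(426,133,.21))
P('s lid top L front',sc(350,95,.21));P('s',sc(545,165,.21))
P('forceps',top(320,488,.0));P('',top(452,431,.0));P('s',sc(180,473,0));P('s',sc(317,557,0))
P('bottle',top(97,302,.07));P('box',top(482,255,.028));P('reddisc',top(183,494,.014))
P('dish',top(255,311,.035));P('',top(362,279,.035))
E
```

```text
Lpan L [0.4221 0.3281 0.066 ]
Lpan R [0.4417 0.2467 0.066 ]
Rpan L [0.4455 0.2419 0.066 ]
Rpan R [0.4677 0.1585 0.066 ]
s Lpan L [0.4214 0.327  0.066 ]
s Lpan R [0.4452 0.2395 0.066 ]
s Rpan R [0.465  0.1477 0.066 ]
s wall R front [0.5042 0.1651 0.072 ]
s wall L front [0.4569 0.3377 0.072 ]
s wall R back [0.6252 0.1901 0.072 ]
wall L front [0.4538 0.3396 0.072 ]
wall R front [0.5028 0.1662 0.072 ]
lid edge ends z.2 [0.5511 0.3744 0.21  ]
 [0.6019 0.182  0.21  ]
 [0.5311 0.3691 0.21  ]
 [0.5835 0.1788 0.21  ]
s lid top L front [0.5362 0.3415 0.21  ]
s [0.5863 0.1771 0.21  ]
forceps [0.3447 0.2537 0.    ]
 [0.3881 0.1425 0.    ]
s [0.3476 0.2645 0.    ]
s [0.3918 0.1426 0.    ]
bottle [0.4939 0.4252 0.07  ]
box [0.5312 0.1142 0.028 ]
reddisc [0.3434 0.3649 0.014 ]
dish [0.4883 0.3032 0.035 ]
 [0.5125 0.2151 0.035 ]
```

{"op": "play_rows", "data": {"linear": [[0.027, 0.06, 0], [0.027, 0.06, 0], [0.027, 0.06, 0], [0.027, 0.06, 0], [0.027, 0.06, 0], [0.027, 0.06, 0], [0.027, 0.06, 0], [0.027, 0.06, 0]], "turn": [-3.3, 0, 0, 0, 0, 0, 0, 0], "hand": 0}}

```text
time: 1.9
tool_pos: [0.4016, -0.1357, 0.2318]
tool_rot: [0.0, 0.992, 0.13, 0.001]
contact_force: [1.5, -0.5, 0.2]
gripper_width: -0.001
grasp_force: 0.0
```

{"op": "play_rows", "data": {"linear": [[0, 0.06, 0], [0, 0.06, 0], [0, 0.06, 0], [0, 0.06, 0], [0, 0.06, 0], [0, 0, -0.05], [0, 0, -0.05], [0, 0, 0]], "turn": [0, 0, 0, 0, 0, 0, 0, 0]}}

```text
time: 2.9
tool_pos: [0.3976, 0.162, 0.1271]
tool_rot: [0.0, 0.991, 0.131, -0.005]
contact_force: [0.5, -0.4, -0.1]
gripper_width: -0.003
grasp_force: 0.0
```

{"op": "play_rows", "data": {"linear": [[0.006, 0.025, -0.05], [0, 0, -0.044], [0, 0, 0], [0.0097, 0.0026, 0], [0.0097, 0.0026, 0], [0.0097, 0.0026, 0], [0.0097, 0.0026, 0], [0, 0, 0]], "turn": [0, 0, 0, 0, 0, 0, 0, 0]}}

```text
time: 3.9
tool_pos: [0.4468, 0.1981, 0.0376]
tool_rot: [-0.0, 0.991, 0.13, 0.0]
contact_force: [0.0, -0.6, -0.3]
gripper_width: 0.001
grasp_force: 0.0
```

```bash
python3 - <<'E'
from h import *
s=state();print(s['tool_pos'],s['contact_force'])
f=grab_frame("scene");cv2.imwrite('pics/c.png',cv2.resize(f[100:300,190:410,::-1],(660,600)))
E
```

```text
[0.4468188  0.19805808 0.03763201] [ 0.04974286 -0.63370059 -0.31948702]
```

View pics/c.png

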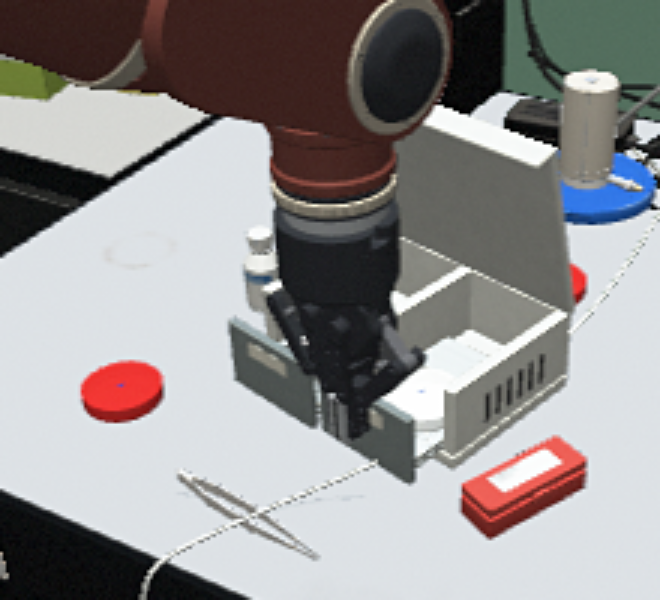

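The shut fingertips (about (340,425) in the crop) are just before the right panel. Pushing.

{"op": "play_rows", "data": {"linear": [[0.0048, 0.0013, 0], [0.0048, 0.0013, 0], [0.0048, 0.0013, 0], [0.0048, 0.0013, 0], [0, 0, 0]], "turn": [0, 0, 0, 0, 0]}}

```text
time: 4.58
tool_pos: [0.4658, 0.2032, 0.0375]
tool_rot: [-0.0, 0.991, 0.13, 0.001]
contact_force: [-0.2, 0.1, 0.4]
gripper_width: 0.0
grasp_force: 0.0
```

{"op": "play_rows", "data": {"linear": [[0.0029, 0.0008, 0], [0.0029, 0.0008, 0], [0, 0, 0]], "turn": [0, 0, 0]}}

```text
time: 4.95
tool_pos: [0.4714, 0.2048, 0.0375]
tool_rot: [-0.0, 0.991, 0.13, 0.001]
contact_force: [0.5, 0.2, -0.6]
gripper_width: 0.005
grasp_force: 0.1
```

{"op": "play_rows", "data": {"linear": [[0.0029, 0.0008, 0], [0.0029, 0.0008, 0]], "turn": [0, 0]}}

```text
time: 5.2
tool_pos: [0.4753, 0.2059, 0.0371]
tool_rot: [0.0, 0.991, 0.13, -0.002]
contact_force: [-12.0, -3.3, 9.5]
gripper_width: 0.005
grasp_force: 6.2
```

```bash
python3 - <<'E'
from h import *
s=state();print(s['tool_pos'],s['contact_force'])
f=grab_frame("scene");cv2.imwrite('pics/d.png',cv2.resize(f[150:300,230:390,::-1],(640,600)))
E
```

```text
[0.4752899  0.20590809 0.03710883] [-11.98415023  -3.28072903   9.51788001]
```

View pics/d.png

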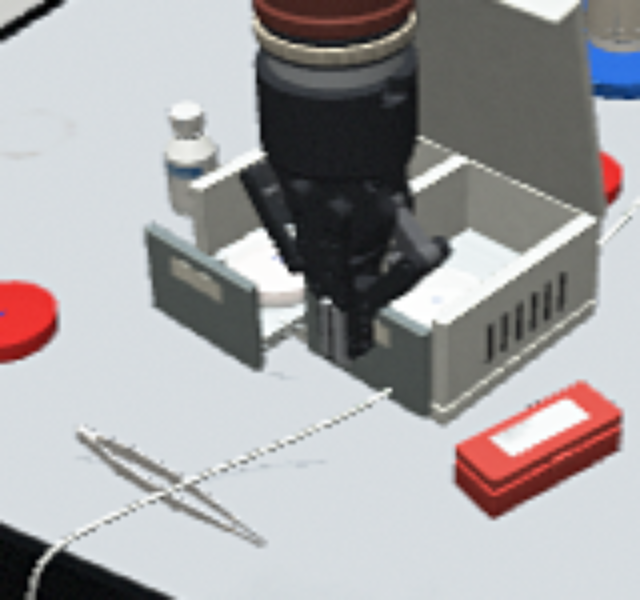

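Right tray is home against its stop (12 N), its panel flush with the housing front (crop (390,340)). Now the left.

{"op": "play_rows", "data": {"linear": [[-0.024, -0.0065, 0], [-0.02, -0.0055, 0], [0, 0, 0], [-0.0118, 0.044, 0], [-0.0118, 0.044, 0], [0, 0, 0], [0.006, 0.0016, 0], [0.006, 0.0016, 0]], "turn": [0, 0, 0, 0, 0, 0, 0, 0]}}

```text
time: 6.25
tool_pos: [0.4219, 0.2849, 0.0373]
tool_rot: [0.0, 0.992, 0.13, -0.0]
contact_force: [-2.6, -1.8, 2.0]
gripper_width: 0.004
grasp_force: 1.3
```

{"op": "play_rows", "data": {"linear": [[0.0048, 0.0013, 0], [0.0048, 0.0013, 0], [0.0048, 0.0013, 0], [0.0048, 0.0013, 0], [0.0048, 0.0013, 0], [0, 0, 0]], "turn": [0, 0, 0, 0, 0, 0]}}

```text
time: 7.0
tool_pos: [0.4459, 0.2922, 0.0374]
tool_rot: [-0.0, 0.991, 0.13, 0.001]
contact_force: [0.0, -0.2, 0.2]
gripper_width: -0.001
grasp_force: 0.0
```

{"op": "play_rows", "data": {"linear": [[0.0029, 0.0008, 0], [0.0029, 0.0008, 0], [0.0024, 0.0006, 0]], "turn": [0, 0, 0]}}

```text
time: 7.38
tool_pos: [0.4509, 0.2936, 0.037]
tool_rot: [0.001, 0.991, 0.13, -0.004]
contact_force: [-14.5, -3.7, 10.1]
gripper_width: 0.003
grasp_force: 7.6
```

{"op": "play_rows", "data": {"linear": [[-0.02, -0.0055, 0], [-0.02, -0.0055, 0.02], [0, 0, 0.055], [0, 0, 0.055], [0, 0, 0.055], [0, 0, 0.055], [0, 0, 0], [0, 0, 0]], "turn": [0, 0, 0, 0, 0, 0, 0, 0]}}

```text
time: 8.38
tool_pos: [0.4134, 0.2832, 0.2769]
tool_rot: [-0.0, 0.991, 0.13, 0.0]
contact_force: [-0.2, -0.7, 0.5]
gripper_width: 0.001
grasp_force: 0.0
```

```bash
python3 - <<'E'
from h import *
s=state();print(s['tool_pos'],s['contact_force'])
f=grab_frame("scene");cv2.imwrite('pics/e.png',cv2.resize(f[80:280,240:460,::-1],(660,600)))
f=grab_frame("top");cv2.imwrite('pics/f.png',cv2.resize(f[60:260,200:420,::-1],(660,600)))
print(onz("scene",(387,172),0),onz("scene",(320,145),0))
E
```

```text
[0.41339151 0.28317551 0.27693662] [-0.15666409 -0.68296356  0.48516145]
[0.8151595  0.39504504 0.        ] [0.74584524 0.65277365 0.        ]
```

View pics/e.png

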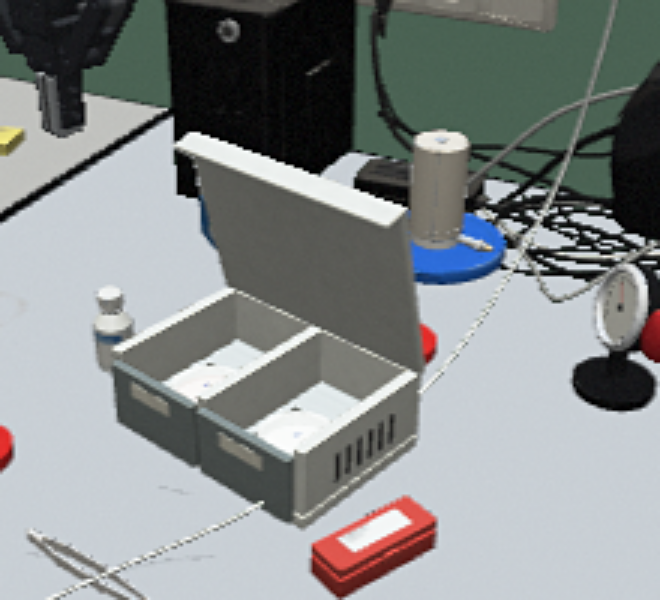

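View pics/f.png

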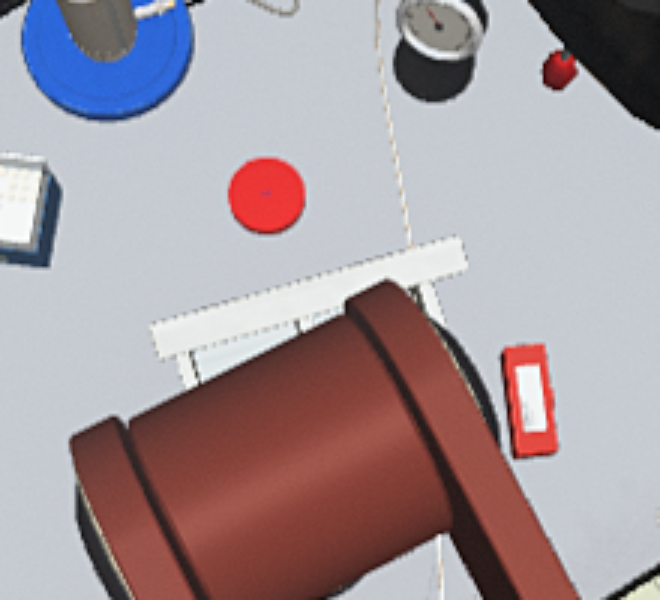

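Both trays are flush in the housing, dishes lie in them, and there is free room behind the lid. Crossing over the lid.

{"op": "play_rows", "data": {"linear": [[0.042, 0.003, 0], [0.042, 0.003, 0], [0.042, 0.003, 0], [0.042, 0.003, 0], [0.042, 0.003, 0], [0.042, 0.003, 0], [0, 0, 0], [0, 0, 0]], "turn": [0, 0, 0, 0, 0, 0, 0, 0]}}

```text
time: 9.48
tool_pos: [0.6644, 0.301, 0.2752]
tool_rot: [0.0, 0.991, 0.13, -0.002]
contact_force: [-0.1, -0.4, -0.6]
gripper_width: -0.001
grasp_force: 0.0
```

{"op": "play_rows", "data": {"linear": [[0, 0, -0.03], [0, 0, -0.03], [0, 0, -0.03], [0, 0, 0]], "turn": [0, 0, 0, 0]}}

```text
time: 9.98
tool_pos: [0.6622, 0.3008, 0.1837]
tool_rot: [0.001, 0.991, 0.131, -0.003]
contact_force: [-0.1, -0.6, 0.2]
gripper_width: -0.0
grasp_force: 0.0
```

{"op": "play_rows", "data": {"linear": [[-0.02, -0.0054, 0], [-0.02, -0.0054, 0], [-0.015, -0.004, 0], [-0.0145, -0.0039, 0], [-0.0145, -0.0039, 0]], "turn": [0, 0, 0, 0, 0]}}

```text
time: 10.6
tool_pos: [0.5816, 0.2789, 0.1897]
tool_rot: [-0.0, 0.991, 0.13, 0.002]
contact_force: [2.6, 1.3, -0.3]
gripper_width: -0.001
grasp_force: 1.2
```

{"op": "play_rows", "data": {"linear": [[-0.009, -0.0024, -0.004], [-0.009, -0.0024, -0.004], [-0.0082, -0.0022, -0.0054], [-0.0082, -0.0022, -0.0054], [-0.0071, -0.0019, -0.0068], [-0.0071, -0.0019, -0.0068]], "turn": [0, 0, 0, 0, 0, 0]}}

```text
time: 11.35
tool_pos: [0.5321, 0.2653, 0.1541]
tool_rot: [0.0, 0.991, 0.13, -0.0]
contact_force: [3.2, 0.1, 0.4]
gripper_width: -0.004
grasp_force: 1.0
```

{"op": "play_rows", "data": {"linear": [[-0.0069, -0.0018, -0.0085], [-0.0069, -0.0018, -0.0085], [-0.0045, -0.0012, -0.009], [-0.0045, -0.0012, -0.009], [-0.0029, -0.0008, -0.0095], [-0.0029, -0.0008, -0.0095], [0, 0, 0]], "turn": [0, 0, 0, 0, 0, 0, 0]}}

```text
time: 12.22
tool_pos: [0.5031, 0.2578, 0.0994]
tool_rot: [0.0, 0.991, 0.13, -0.001]
contact_force: [0.1, 0.3, -0.1]
gripper_width: 0.001
grasp_force: 0.0
```

{"op": "play_rows", "data": {"linear": [[-0.001, 0, -0.008], [-0.001, 0, -0.007], [0, 0, -0.004], [0, 0, 0]], "turn": [0, 0, 0, 0]}}

```text
time: 12.72
tool_pos: [0.5017, 0.2579, 0.0813]
tool_rot: [-0.0, 0.991, 0.13, -0.001]
contact_force: [0.1, 0.6, 0.2]
gripper_width: 0.005
grasp_force: 0.0
```

{"op": "play_rows", "data": {"linear": [[0, 0, -0.002], [0, 0, -0.002]], "turn": [0, 0]}}

```text
time: 12.98
tool_pos: [0.5019, 0.2581, 0.0798]
tool_rot: [0.0, 0.991, 0.13, -0.001]
contact_force: [-8.6, -2.6, 19.3]
gripper_width: -0.005
grasp_force: 9.1
```

{"op": "play_rows", "data": {"linear": [[0, 0, 0.01], [0, 0, 0.03], [0, 0, 0.05], [0, 0, 0.05], [-0.04, -0.04, 0.03], [-0.04, -0.06, 0], [0, -0.06, 0], [0, 0, 0]], "turn": [0, 0, 0, 0, 0, 0, 0, 0]}}

```text
time: 13.98
tool_pos: [0.4283, 0.104, 0.2476]
tool_rot: [0.0, 0.992, 0.127, 0.001]
contact_force: [-0.4, 0.7, 0.4]
gripper_width: 0.003
grasp_force: 0.0
```

```bash
python3 - <<'E'
from h import *
s=state();print(s['time'],s['tool_pos'],s['contact_force'])
a=grab_frame("scene")[120:300,230:410,::-1];b=grab_frame("top")[100:280,220:400,::-1]
cv2.imwrite('pics/g.png',cv2.resize(np.hstack([a,b]),(800,400)))
E
```

```text
13.975 [0.4282738  0.10402336 0.24757897] [-0.39019237  0.74038114  0.41600131]
```

View pics/g.png

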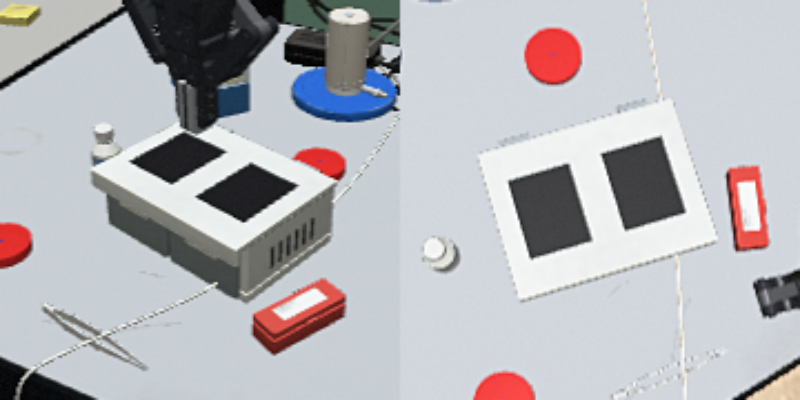

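The lid lies level with its front lip over both tray fronts (left view (170,210)). The bottle, slide box and forceps are unmoved, and the arm is clear.

```bash
python3 -c "
from plant import *
print(job_done())"
```

```text
the job is handed in; nothing more can be done
None
```

Both trays were pushed home to their stops, then the lid was pushed fully shut with its lip over the tray fronts. Nothing else was moved, and the job was handed in at about 14 s.

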